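# Open the push-and-turn safety cap of the round solvent bottle

## Task

Two board-cleaner bottles with the same push-and-turn safety cap are bolted down on the assembly plate. Open the cap of the round bottle: press it firmly down and, while it is pressed, turn it anticlockwise (seen from above) until it unlocks, about 70 degrees, then let go so that it pops up and stays open. Leave the cap of the square bottle shut.

Things in the scene. Friction and masses are not known exactly. Their poses are not given: they have to be found in the camera images.
- round_bottle_grip (a point): Centre of the wing on the ROUND white bottle's grey cap. Cap 52 mm across, flat top; on it, through the axis, an upright black bar (wing) 46 mm long, 14 thick, 26 tall. Point: on the cap's axis, 13 mm above the flat top, half-way up the wing, 0.162 m above the table when shut. x along the wing, y across it (pinch along y), z up; turns with the cap. Bottle 86 mm across, fixed; heading varies.
- round_bottle_turn (a joint): Turn of the round bottle's cap, rad, growing anticlockwise from above; 0 = shut, locked: unpressed it is blocked within about 0.1 of 0. Pressed down 5 mm or more it turns with 0.05 N m drag; from about 1.0 on it is clear of the lock; stop at 1.40. Aim for 1.2.
- round_bottle_height (a joint): Height of the round bottle's cap, m: 0 = shut; negative = pressed against its spring (6 N to start, 10 N at -0.005, 13 N at the stop at -0.010). -0.005 or deeper frees the turn; aim for -0.008. Let go when turned past the lock, it springs to +0.006 = popped up, open; let go sooner, it stays down or returns to 0.
- square_bottle_turn (a joint): Turn of the cap of the SQUARE white bottle, rad: 0 = shut, to be left so. Bottle 78 mm square, fixed, same cap and mechanism at the same height, 0.2 m or more to the left or right of the round one.

How it is judged:
By the outcome, as a careful person would: the job done as asked, in the order asked, and still so for the second after the job is handed in, with the robot touching nothing.
It also fails if it takes over 32 s, if anything falls off the work surface, if the arm or the gripper's body presses on something with over 40 N, if the wrist force passes 120 N, or if a joint passes its speed limit or range.

## Robot

A 7-joint arm with a two-finger parallel gripper is mounted at the origin on the work surface. World frame = base frame: x ahead of the robot, y to its left, z up, the work surface at z = 0. Lengths are in m, angles in rad, forces in N, time in s.
With the tool pointing down it reaches from about 0.35 to 0.9 m from the base axis. Payload 19.9 kg.
Tool frame: the origin (TCP) lies between the finger pads; the fingertips stand 19 mm ahead of it and the grasp point (between the pads) is the TCP; z points along the fingers, y is the line along which they close (so a half turn about z gives the same grasp; the last joint's range is limited). The gripper opens to 94 mm and grips with 3 to 60 N. Pads are 16 mm wide; open, the fingers measure 119 mm over their backs; the gripper's body (75 mm by 177 mm) begins 78 mm behind the grasp point.
Start: joints at [1.244, 0.417, -0.01, 1.614, 0.005, 1.111, -0.053], TCP at [0.176, -0.6, 0.224] pointing down, gripper open.
Joint ranges: [-2.81, 2.81], [-0.39, 2.02], [-1.27, 1.25], [0.06, 2.57], [-1.19, 4.33], [0.19, 2], [-2.82, 2.82]. Speed limits (rad/s): [1.89, 1.89, 2.39, 2.39, 3.01, 3.01, 3.01].

## Interface

Orientations are given as a 3x3 rotation matrix whose columns are the frame's x, y, z axes.
In Python, from rig import robot gives the robot as it stands. Calls block until the motion is done:
- robot.move_ptp(position, orientation): joint-space move of the TCP to a pose.
- robot.move_linear(position, velocity=0.15, frame=None, threshold=None): straight line of the TCP; frame=None keeps the orientation; velocity is the mean speed in m/s. With threshold (N) it stops when the force on the tool has changed by that much, and returns True; else False.
- robot.goto_joints(angles): joint-space move.
- robot.gripper_to(opening): finger opening in m; the grip force is fixed at half the most; returns when the fingers have stopped.
- robot.pause(seconds).
- robot.ik(position, orientation): joint angles nearest the present ones, or None.
- robot.get_state(): the state.
- robot.grab_frame(name): name is "scene" or "top"; returns the picture (384x512x3 uint8, red, green, blue); there is no depth.
- robot.camera_info(name): a dict with "fx", "fy", "cx", "cy" (pixels), "dist" ([k1, k2, p1, p2, k3] as OpenCV has them; the pictures are not rectified), "rvec" (rotation vector, rad) and "tvec" (3), from world to camera coordinates, as OpenCV has them. Camera axes: x right, y down, z forward; pixel columns grow to the right and rows downward; lengths in m; the calibration is good to about 2 mm. A picture is of the moment at which its call begins. camera_info takes no time and is no camera call.
A pose or a line that the arm cannot do raises robot.PlanningError and nothing moves.
- robot.sign_off(): hands the job in; it is judged then, once.
The state is a dict: "time": time; "qpos": joint angles; "joint_vel": joint speeds; "effort": joint torques, N m; "ee_pos": TCP position; "tool_rot": TCP orientation; "force": force on the tool from outside, world axes, zero at the start; "moment": the same for the moment, N m; "opening": finger opening in m; "grasp_force": force on a finger pad.
Only numpy, scipy, OpenCV 4.12 (cv2) and the standard library are available. Lean on these libraries where they do the work, as an engineer would, in place of code of your own. Each camera call takes 0.05 s, during which the arm holds its last target. There are 200 camera calls.

## Working session

There is one attempt and no reset: what is moved stays moved. The work goes in short steps, each a Python script; the robot and the scene stay as the last script left them, time stands still between calls to the robot, and variables do not carry over. Pictures are saved under pics/ and viewed, at most 10 in all, crops included, and the job is handed in when it is done.

```bash
mkdir -p pics; python3 - <<'E'
from rig import robot
import cv2, numpy as np
for n in ("scene","top"):
    im=robot.grab_frame(n); cv2.imwrite(f"pics/{n}0.png",im[:,:,::-1]); 
    c=robot.camera_info(n); R=cv2.Rodrigues(np.array(c["rvec"],float))[0]; print(n,c["fx"],c["dist"],-R.T@np.array(c["tvec"]),R[2])
s=robot.get_state();print(s["time"],s["tool_rot"],s["opening"])
E
```

```text
scene 358.8080664233463 [-0.11073256  0.          0.          0.          0.        ] [0.99637082 0.12836772 0.64606574] [-0.67263598 -0.21273757 -0.70873378]
top 360.0286484887726 [-0.06626487  0.          0.          0.          0.        ] [0.43704697 0.00937806 0.89721206] [ 0.10803984 -0.02525665 -0.99382569]
0.1 [[ 9.59435980e-01  2.81926301e-01 -4.01927717e-04]
 [ 2.81926568e-01 -9.59435465e-01  9.99562560e-04]
 [-1.03820730e-04 -1.07233039e-03 -9.99999420e-01]] 0.09422216841969654
```

View pics/scene0.png

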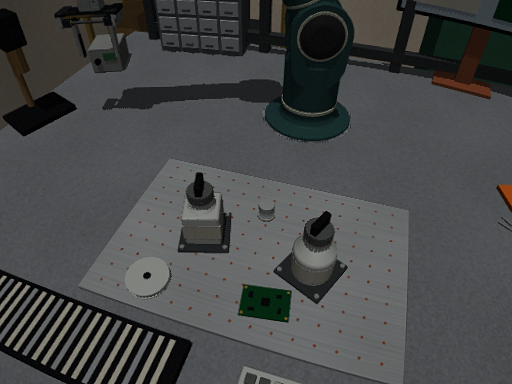

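View pics/top0.png

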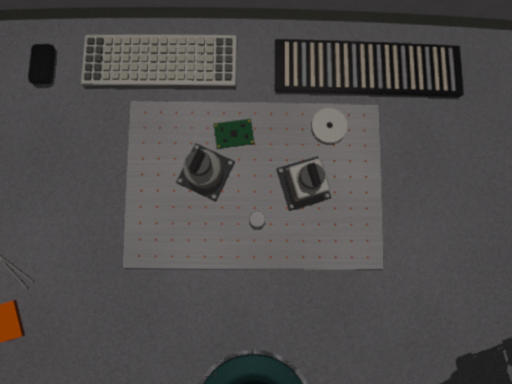

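The round bottle is at about (203,168) in the top view and (315,255) in the scene view, with its wing near (200,160) and (321,224). The square bottle is to the right in the top view, at about (305,183). I'll enlarge crops of the round bottle.

```bash
python3 - <<'E'
import cv2, numpy as np
t=cv2.imread("pics/top0.png")[135:205,170:240]; s=cv2.imread("pics/scene0.png")[200:270,285:355]
c=np.hstack([cv2.resize(np.clip(i.astype(float)*1.6,0,255).astype(np.uint8),(400,400),interpolation=cv2.INTER_CUBIC) for i in (t,s)])
cv2.imwrite("pics/crop1.png",c)
for n,i in(("t",t[12:48,12:50]),("s",s[5:48,15:58])):
    g=i.max(2); print(n); print("\n".join(" ".join(f"{v:3d}" for v in r[::1]) for r in g[::2]))
E
```

```text
t
109 110 108 108 110 109 109 110 112 110  98  76  68  90 104 103  78  50  42  45  46  53  66  78  96 105 108 111 111 110 109 111 111 104  87  70  63  61
108 109 109 108 108 108 108 111 107  96  73  51  47  53  61  55  40  36  48  64  70  71  73  70  66  66  70  81  91 101 104 107 109 102  88  85  92  93
109 110 111 111 109 107 111 106  96  72  54  58  61  63  51  35  29  30  29  33  45  69  92 100 103 102  96  92  78  65  63  66  76  94 102 107 108 109
109 110 110 111 109 110 102  92  78  70  68  65  63  50  35  30  31  27  32  30  24  29  40  57  72  89 102 103 102 100  92  78  59  49  51  62  79  94
108 107 108 109 104  93  75  66  65  67  66  65  53  36  31  30  29  30  31  28  25  25  42  58  66  69  77  91 101 103 103  98  94  79  63  47  44  49
107 106 107 104  85  70  64  64  65  64  65  52  35  29  32  30  30  30  25  23  25  33  51  65  67  66  61  68  92 102 100 102 101  98  87  67  53  47
111 107 101  82  64  66  65  66  66  64  51  33  29  31  28  31  28  27  24  26  33  52  63  66  70  67  64  54  64  89  99  99 100  98  98  93  86  68
113 107 102  81  67  64  66  66  6
[... 4723 characters left out ...]
 109 109 106
 98  99 102  53  42  47  48  30  24  18  30  26  27  20  29  26  28  25  31  27  29  27  33  28  28  25  26  24  26  24  29  54  80  93  97 101 103 109 109 109 108 107 108
103 105 106 109  88  44  48  58  52  26  29  27  26  24  28  29  30  26  28  29  27  28  28  24  25  29  23  26  29  32  37  70  98  96  88  92 102 107 105 107 106 108 105
106 108 109 111 113  67  47  52  62  58  53  51  38  31  28  27  23  30  27  30  23  28  25  25  28  40  40  41  45  52  61  87 100  98  95  87  97 109 109 105 106 106 103
109 111 114 115 116 119  70  74  55  51  60  63  54  56  55  56  48  47  50  49  44  47  57  54  54  56  55  53  54  84 112 108 103 101  99  97  96 102 109 108 109 109 108
```

View pics/crop1.png

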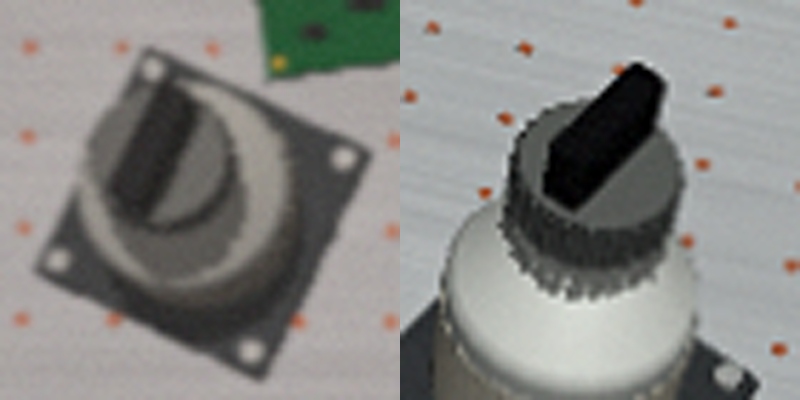

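The left crop (top view) shows the black wing running from about (169,80) to (130,215) on the grey cap. The right crop (scene view) shows the same wing from (640,70) to (570,205). Next I'll compute its centre and heading, then check reachability.

```bash
cat >vis.py <<'E'
import cv2, numpy as np
from rig import robot
def ray(n,uv):
    c=robot.camera_info(n); K=np.array([[c["fx"],0,c["cx"]],[0,c["fy"],c["cy"]],[0,0,1]])
    R=cv2.Rodrigues(np.array(c["rvec"],float))[0]
    p=cv2.undistortPoints(np.array(uv,float).reshape(-1,1,2),K,np.array(c["dist"]))[:,0]
    return -R.T@np.array(c["tvec"]), np.c_[p,np.ones(len(p))]@R
def plane(n,uv,z):
    o,d=ray(n,uv); return o+d*((z-o[2])/d[:,2])[:,None]
def tri(a,b):
    (o1,d1),(o2,d2)=ray("top",[a]),ray("scene",[b]); d1,d2=d1[0],d2[0]
    s=np.linalg.lstsq(np.c_[d1,-d2],o2-o1,rcond=None)[0]; p,q=o1+s[0]*d1,o2+s[1]*d2
    return (p+q)/2,np.linalg.norm(p-q)
def blob(im,thr,box):
    x0,y0,x1,y1=box; m=(im[y0:y1,x0:x1].max(2)<thr).astype(np.uint8)
    n,l,s,c=cv2.connectedComponentsWithStats(m); k=1+np.argmax(s[1:,4]); return c[k]+[x0,y0],s[k],l==k
E
python3 - <<'E'
from vis import *
T=cv2.imread("pics/top0.png");S=cv2.imread("pics/scene0.png")
cs,ss,_=blob(S,28,(295,205,335,240)); print(cs,ss)
# top view: wing long edges, rows 153..169, threshold 47, sub-pixel
g=T.max(2).astype(float); L=[];Rr=[]
for r in range(153,168):
    row=g[r,182:212]; i=np.argmin(row); 
    a=i
    while row[a]<47:a-=1
    b=i
    while row[b]<45:b+=1
    L.append((182+a+(row[a]-47)/(row[a]-row[a+1]),r)); Rr.append((182+b-(row[b]-45)/(row[b]-row[b-1]),r))
for nm,E,z in(("L",L,.175),("R",Rr,.149)):
    P=plane("top",E,z); v=cv2.fitLine(P[:,:2].astype(np.float32),cv2.DIST_HUBER,0,.01,.01).ravel(); print(nm,np.degrees(np.arctan(v[1]/v[0])),v)
print("scene",plane("scene",[cs],.162))
m=(g[143:175,180:216]<44).astype(np.uint8); m=cv2.morphologyEx(m,cv2.MORPH_OPEN,np.ones((5,5)))
n,l,s,c=cv2.connectedComponentsWithStats(m);k=1+np.argmax(s[1:,4]);ct=c[k]+[180,143];print(ct,s[k]); print("top",plane("top",[ct],.162)); print("tri",tri(ct,cs))
# scene heading from silhouette long edges
m=(S[205:240,295:335].max(2)<28).astype(np.uint8);cc=max(cv2.findContours(m,0,2)[0],key=cv2.contourArea)
print(cv2.approxPolyDP(cc,1.5,True)[:,0]+[295,205])
E
```

```text
[319.94285714 223.53571429] [ 15   6  21  26 280]
L -24.833744 [ 0.9075303  -0.41998667  0.57681084  0.1286754 ]
R -21.119429 [ 0.9328314  -0.36031318  0.57923704  0.11218961]
scene [[0.57869952 0.12161799 0.162     ]]
[196.3236715  161.84541063] [ 10   8  14  23 207]
top [[0.5734053  0.12220957 0.162     ]]
tri (array([0.57438709, 0.12224041, 0.15721532]), np.float64(0.0014085766858563133))
[[328 212]
 [324 212]
 [311 225]
 [311 234]
 [315 236]
 [329 222]
 [330 214]]
```

```bash
cat >>vis.py <<'E'
C=np.array([.576,.1215])
def frame(th,flip):  # tool down, tool x along +/- wing
    c,s=np.cos(th)*flip,np.sin(th)*flip
    return np.array([[c,s,0],[s,-c,0],[0,0,-1.]])
E
python3 - <<'E'
from vis import *
for E,z in (([(324,212),(311,225)],.175),([(315,236),(329,222)],.149)):
    P=plane("scene",E,z); d=P[1]-P[0]; print(np.degrees(np.arctan(d[1]/d[0])),P.mean(0))
for f in(1,-1):
    for t in(-23,47): print(f,t,np.round(robot.ik([*C,.17],frame(np.radians(t),f)),2))
robot.move_ptp([*C,.24],frame(np.radians(-23),1))
robot.gripper_to(.036)
s=robot.get_state();print(s["time"],s["ee_pos"],np.round(s["qpos"],3),s["force"],s["opening"])
for n in("top","scene"): cv2.imwrite(f"pics/{n}1.png",robot.grab_frame(n)[:,:,::-1])
s=cv2.imread("pics/scene1.png")[130:280,230:430]; cv2.imwrite("pics/c2.png",cv2.resize(s,(800,600),interpolation=cv2.INTER_CUBIC))
E
```

```text
-24.420550992886188 [0.57969112 0.11591882 0.175     ]
-25.354672662009193 [0.57852132 0.12733666 0.149     ]
1 -23 [ 0.23  0.48 -0.63  1.74  0.33  1.02 -2.5 ]
1 47 [ 0.42  0.58 -0.93  1.74  0.52  1.09 -1.43]
-1 -23 [ 0.45  0.6  -0.97  1.74  0.55  1.1   0.47]
-1 47 [ 0.51  0.66 -1.08  1.73  0.63  1.15  1.63]
4.0 [0.57600349 0.12148779 0.24001457] [ 0.295  0.425 -0.726  1.671  0.303  1.161 -2.481] [ 0.3657262   0.62504272 -0.24326276] 0.035627622583334774
```

View pics/c2.png

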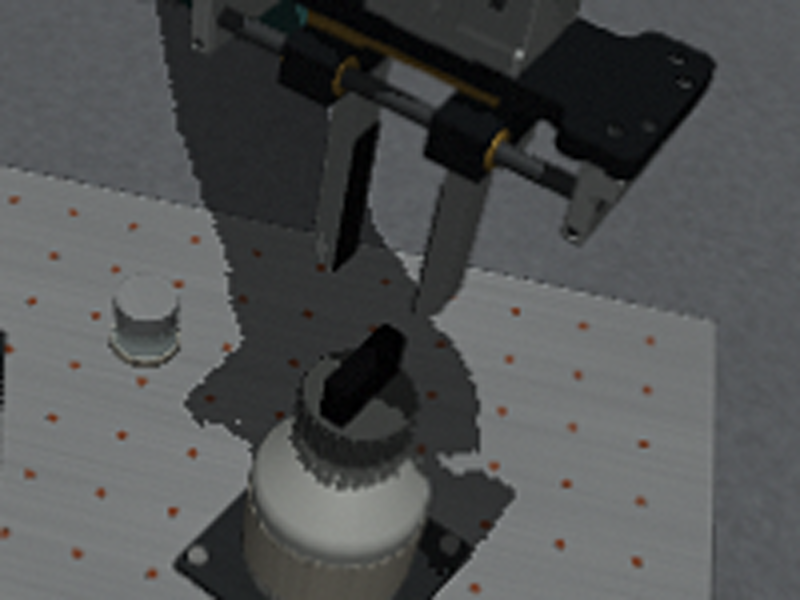

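The scene crop shows the open fingers straddling the wing, centred above it: tips at (335,270) and (425,310), wing at (365,375). Now I'll descend until they touch the flat top.

```bash
sed -i 's/^C=.*/C=np.array([.577,.1215])/' vis.py; python3 - <<'E'
from vis import *
th=np.radians(-24.5); F=frame(th,1)
robot.move_linear([*C,.178],velocity=.06,frame=F)
f0=robot.get_state()["force"]
hit=robot.move_linear([*C,.160],velocity=.012,threshold=3)
s=robot.get_state();print("contact",hit,s["time"],s["ee_pos"],s["force"]-f0)
E
```

```text
contact True 6.125 [0.57700735 0.1215087  0.16886716] [-1.10274614  0.18131396  6.13691502]
```

```bash
python3 - <<'E'
from vis import *
th=np.radians(-24.5)
def rep(n):
    s=robot.get_state();print(n,round(s["time"],2),np.round(s["ee_pos"],4),np.round(s["force"],1),np.round(s["moment"],2),round(s["opening"],4),np.round(s["grasp_force"],1),flush=True)
robot.move_linear([*C,.1695],velocity=.03)
robot.gripper_to(.0); rep("grip")
robot.move_linear([*C,.1605],velocity=.02); rep("press")
q0=robot.get_state()["qpos"]
print(np.round(robot.ik([*C,.1605],frame(th,1))-q0,3), np.round(robot.ik([*C,.1605],frame(th+.2,1))-q0,3))
E
```

```text
grip 6.85 [0.577  0.1217 0.1695] [ 1.1  2.  -0.7] [ 0.55 -0.42 -0.05] 0.0139 30.0
press 7.45 [0.5771 0.1217 0.1612] [-3.4 -0.3 12. ] [ 0.19  0.85 -0.02] 0.0138 30.2
[ 0.     0.     0.     0.001  0.    -0.002 -0.   ] [ 0.031  0.013 -0.043  0.     0.028  0.007  0.178]
```

```bash
python3 - <<'E'
from vis import *
def rep(n):
    s=robot.get_state();R=s["tool_rot"];print(n,round(s["time"],2),np.round(s["ee_pos"],4),np.round(s["force"],1),np.round(s["moment"],2),round(s["opening"],4),"hdg",round(np.degrees(np.arctan2(R[1,0],R[0,0])),1),flush=True)
q=robot.ik([*C,.1603],frame(np.radians(-24.5),1))
for k in range(1,5):
    p=q.copy(); p[6]+=.3075*k; robot.goto_joints(p); rep(k)
cv2.imwrite("pics/s3.png",cv2.resize(robot.grab_frame("scene")[170:270,250:390,::-1],(800,572),interpolation=cv2.INTER_CUBIC))
E
```

```text
1 7.86 [0.5771 0.1217 0.161 ] [-3.1  0.3 12.3] [0.15 0.87 0.1 ] 0.0139 hdg -6.8
2 8.27 [0.5771 0.1217 0.161 ] [-3.3 -0.1 10.8] [0.13 0.9  0.09] 0.0137 hdg 10.8
3 8.68 [0.5772 0.1217 0.161 ] [-3.2  0.7 12.1] [ 0.1   0.84 -0.  ] 0.014 hdg 28.4
4 9.08 [0.5771 0.1217 0.161 ] [-3.2 -0.2 11.8] [0.07 0.8  0.03] 0.0139 hdg 46.0
```

View pics/s3.png

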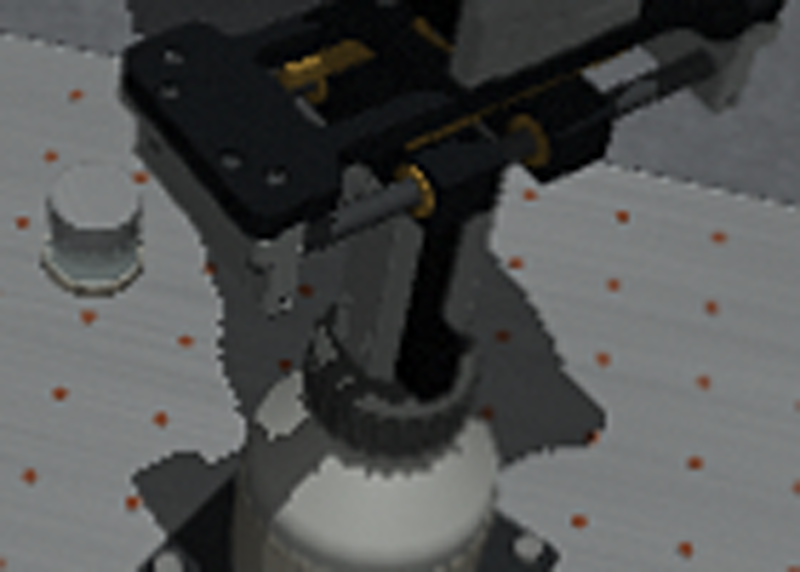

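The picture shows the wing, at about (430,360), still held between the fingers and turned with them. The opening is steady at 13.9 mm and the cap is pressed. Now I'll let go, lift and check.

```bash
python3 - <<'E'
from vis import *
robot.gripper_to(.036)
robot.move_linear([*C,.19],velocity=.04)
robot.move_linear([*C,.26],velocity=.12)
robot.move_ptp([.40,-.05,.36],robot.get_state()["tool_rot"])
s=robot.get_state();print(s["time"],s["ee_pos"],s["force"])
for n in("top","scene"): cv2.imwrite(f"pics/{n}4.png",robot.grab_frame(n)[:,:,::-1])
S=cv2.imread("pics/scene4.png"); cs,ss,_=blob(S,28,(290,195,345,240));print(cs,ss)
c=np.hstack([cv2.resize(S[190:260,285:355],(400,400),interpolation=2),cv2.resize(cv2.imread("pics/scene4.png")[160:230,165:235],(400,400),interpolation=2)])
cv2.imwrite("pics/c4.png",c)
E
```

```text
12.35 [ 0.40042331 -0.04967834  0.35967201] [ 1.22696038 -0.19801673 -0.27582638]
[320.88323353 221.35928144] [ 20  13  22  28 334]
```

View pics/c4.png

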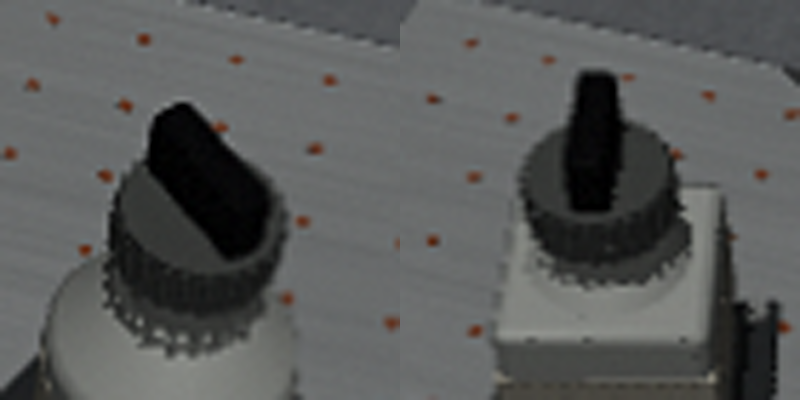

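In the left crop the round cap's wing is turned about 70°, now running from (180,105) to (245,255). Its centroid has risen about 2.2 px, which matches a 6 mm pop-up. In the right crop the square bottle's cap is unmoved.

```bash
python3 -c "
from rig import robot
print(robot.sign_off())"
```

```text
the job is handed in; nothing more can be done
None
```

The round bottle's cap was pressed, turned about 70° anticlockwise and released, and the last picture shows it popped up by about 6 mm; I left the square bottle's cap shut and handed the job in at about 12.4 s.

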